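# Seat a taper arbor in a mixer drive hub and release it with the wedge

## Task

Check that the taper-shank arbor fits the mixer's drive hub and comes free again. Take the arbor from its stand, push it gently into the hub while twisting until its tang drops into the hidden drive slot, press it fully home and let go; then slide the steel wedge steadily through the slot low in the hub until its level part is under the arbor and has lifted it off its seat. Leave the wedge in the slot with the arbor standing upright on it, and leave the other things on the bench where they are.

Things in the scene. Friction and masses are not known exactly. Their poses are not given: they have to be found in the camera images.
- hub: Fixed drive hub: aluminium base plate (110 x 230 x 10 mm) with a steel sleeve, 68 mm outside, top face 76 mm above the bench, vertical 34 mm bore; a white belt housing (80 x 100 mm, 62 mm high) lies 60 to 140 mm from the bore on the +x side. Origin on the bore's axis at bench height, z up. With the arbor home, its flange rests on the sleeve and its origin is 22 mm above this origin.
- hub_drive (a point): Centre of the top of the drive plate in the bore, 37 mm above the bench. Its slot for the tang (22.4 x 10.4 mm) has its long side at an unreported angle, up to 0.5 rad either way from the hub's y axis: find it by turning the arbor under a light push (5 N). The tang enters within 0.1 rad, then drops; the plate does not turn. Push with less than 30 N and twist with less than 0.5 N m.
- hub_mouth (a point): Centre of the bore's mouth, 76 mm above the bench. Four spring pads in the bore, 65 mm above the bench, centre and grip the taper: once the tang is in its slot, the last 12 mm of travel need a push of about 10 to 20 N and the arbor then stays by itself.
- hub_slot (a point): Point on the bore's axis on the floor of the wedge slot, 10 mm above the bench (the base plate's top). The slot, 20 mm wide and 21 mm high, runs straight through below the sleeve along the hub's y axis, open at both ends, 30 mm from the axis.
- arbor: Loose steel taper-shank arbor, 99 mm long, 0.28 to 0.42 kg, hanging upright by its flange in the stand. Origin at the bottom of its pilot tip (8 mm across, 3 mm long), z up. Above: flat tang 20 mm (x) by 8 mm (y), 3 to 17 mm up; taper shank, 21 mm across at 16 mm, 30 mm at 52 mm; flange 45 mm across, 54 to 61 mm. Tang standing on the drive plate: origin 34 mm above the bench.
- arbor_head (a point): Middle of the arbor's flat-sided head, 80 mm above the arbor's origin: 34 mm (along the arbor's x, as the tang) by 16 mm (y), from 61 to 99 mm up; grip it across the 16 mm. A half turn makes no difference.
- stand: Fixed white plastic block, 90 x 90 mm, 58 mm high, with a vertical 34 mm hole through its middle in which the arbor hangs by its flange. Origin under its centre.
- wedge: Loose steel wedge, 0.29 to 0.43 kg: blade 14 mm thick (y), 177 mm long, on its flat bottom edge. Origin at the bottom under the handle; x to the nose, z up. Top edge level, 20 mm high, from the back to x = 105 mm, then slopes to 8 mm high at the nose, x = 165 mm. Slid nose first along the slot's floor from either end, it meets the arbor's tip 12 mm above the floor and lifts it 8 mm.
- wedge_handle (a point): On the wedge's upright handle at its thick end, 55 mm above its bottom: 24 mm along x, 14 mm along y, top 72 mm above the bottom; grip it across the 14 mm. Driving the wedge under the seated arbor takes about 5 to 20 N; keep it below 40 N.
- wedge_nose (a point): Point at the bottom of the wedge's nose, 165 mm ahead of the wedge's origin.
- wedge_land (a point): Point on the wedge's level top edge, 80 mm ahead of the wedge's origin, 20 mm above its bottom, 25 mm behind the start of the slope: to end at the bore's axis.
- rack: Orange tube rack with tubes, 100 x 200 mm; bystander, to be left alone. Origin at its underside.
- beaker: Glass beaker, 70 mm across; bystander, to be left alone. Origin at its underside.
- washbottle: White plastic bottle, 170 mm tall; bystander, to be left alone. Origin at its underside.
- spanner: Steel spanner lying on the bench; bystander, to be left alone. Origin at its underside.
- jar: Amber jar, 60 mm across; bystander, to be left alone. Origin at its underside.
- tipbox: Blue plastic box, 85 x 120 x 60 mm; bystander, to be left alone. Origin at its underside.
- lid: Grey knobbed lid, 60 mm across; bystander, to be left alone. Origin at its underside.
Mind the look-alikes: they are no part of the job. What is shaped like the arbor but blue, purple or turquoise is not meant.

How it is judged:
On the way, in this order (a step that is already met when the one before it is completed fails the run):
1. the arbor is fully home in the hub, upright, and let go (z of arbor in the frame of hub below 0.0245 m and horizontal distance between arbor and hub below 0.004 m and angle between the z axis of arbor and the z axis of hub, either way round below 0.06 rad and contact force between the fingers and arbor below 0.2 N), for 0.3 s.
2. the wedge's nose has entered the slot while the arbor is still home (horizontal distance between wedge_nose and hub below 0.03 m and z of wedge_nose in the frame of hub below 0.025 m and z of arbor in the frame of hub below 0.0245 m and contact force between the fingers and arbor below 0.2 N), for 0.05 s.
At the end, for the whole second after the job is handed in: The wedge lies down in the slot, its level part under the arbor (land point within 25 mm of the bore axis); the arbor stands on it, lifted 5.5 to 11 mm off its seat, upright within 0.12 rad and within 6 mm of the axis; all at rest and released (z of arbor in the frame of hub between 0.0275 and 0.033 m and horizontal distance between arbor and hub below 0.006 m and angle between the z axis of arbor and the z axis of hub, either way round below 0.12 rad and horizontal distance between wedge_land and hub below 0.025 m and z of wedge_land in the frame of hub below 0.034 m and linear speed of each of arbor, wedge below 0.02 m/s); the robot touches nothing.
It fails at once if the tang is forced against the drive plate before it has dropped into its slot (contact forces of over 60 N in all) (z of arbor in the frame of hub above 0.031 m and contact force between arbor and hub above 60 N).
It fails at once if the arbor is forced in the hub (contact forces of over 100 N in all, of which the pads' own grip is some 20 N) (contact force between arbor and hub above 100 N).
It fails at once if the wedge is rammed against the arbor with more than 40 N (contact force between wedge and arbor above 40 N).
It fails at once if another thing on the bench is moved more than 30 mm (distance of any of rack, beaker, washbottle, spanner, jar, tipbox, lid from where it was at the start of the episode above 0.03 m).
It also fails if it takes over 67 s, if anything falls off the work surface, if the arm or the gripper's body presses on something with over 40 N, if the wrist force passes 120 N, or if a joint passes its speed limit or range.

## Robot

A 7-joint arm with a two-finger parallel gripper is mounted at the origin on the work surface. World frame = base frame: x ahead of the robot, y to its left, z up, the work surface at z = 0. Lengths are in m, angles in rad, forces in N, time in s.
With the tool pointing down it reaches from about 0.4 to 0.85 m from the base axis. Payload 4.5 kg.
Tool frame: the origin (TCP) lies between the finger pads; the fingertips stand 11 mm ahead of it and the grasp point (between the pads) lies 8 mm behind it (r.nose_length is the distance from the TCP to the fingertips, in m); z points along the fingers, y is the line along which they close (so a half turn about z gives the same grasp; the last joint's range is limited). The gripper opens to 88 mm and grips with 3 to 60 N. Pads are 18 mm wide; open, the fingers measure 123 mm over their backs; the gripper's body (75 mm by 187 mm) begins 45 mm behind the grasp point.
Start: joints at [-1.21, 0.689, -0.195, 1.565, 0.157, 0.902, -0.215], TCP at [0.201, 0.592, 0.25] pointing down, gripper open.
Joint ranges: [-3.01, 3.01], [-0.46, 2.08], [-1.47, 1.51], [0.13, 2.56], [-1, 4.14], [0.04, 2.09], [-2.66, 2.66]. Speed limits (rad/s): [2.57, 2.57, 3.14, 3.14, 3.14, 3.14, 3.14].

## Interface

Orientations are given as a unit quaternion [x, y, z, w].
In Python, from plant import get_state, snapshot, camera_model, r gives the robot as it stands.
- The arm moves only by the shell command python3 -m inch 'ROWS' [FORCE]. ROWS is text: rows parted by semicolons, each of 7 numbers parted by spaces: the opening, from -1 (shut) to 1 (fully open), then the shift along the tool's x, y, z in m, then the turn, a rotation vector about the tool's x, y, z in rad. A call has 1 to 20 rows; each row shifts and turns the commanded pose from where the row before left it, along the tool's axes as they then stand; what a row does not reach is not made up. A row lasts 1/12 s, in which the tool goes at most 41.7 mm and 7.16 degrees, less where a joint would pass 70% of its speed; a pose out of reach is approached as far as the arm can. A call is refused whole if a number of a shift passes 0.0417 or a number of a turn 0.125, either way. A call with a gripper value outside its range is refused whole. The fingers move at their own pace and stop on an object; FORCE is the grip in N (left out, the last holds). Time passes only in rows, so rows that do not move let the fingers close. It gives the time, the measured TCP pose, the force, the opening and the grip force at its end, in the units of the state.
- get_state(): the state, without advancing time (a new reading comes with each control period).
- snapshot(name): name is "scene" or "top" or "wrist"; returns (picture, depth): 420x560x3 uint8, red, green, blue; 420x560 float32, m along the optical axis (not along the pixel's ray), 0 where there is no reading.
- camera_model(name): a dict with "intrinsics" (3x3 intrinsics, pixels), "view" (4x4, takes a point from world to camera coordinates). Camera axes: x right, y down, z forward; pixel columns grow to the right and rows downward; lengths in m; the calibration is good to about 2 mm. A picture is of the moment at which its call begins: read the wrist's pose just before it. camera_model takes no time and is no camera call; for the wrist camera it gives the pose at the moment of the call.
- r.finish_job(): hands the job in; it is judged then, once.
The state is a dict: "clock": time; "q": joint angles; "qd": joint speeds; "joint_torque": joint torques, N m; "tool_pos": TCP position; "eef_rot": TCP orientation; "contact_force": force on the tool from outside, world axes, zero at the start; "moment": the same for the moment, N m; "opening": opening from 0.0 (shut) to 1.0 (fully open); "finger_force": force on a finger pad.
Only numpy, scipy, OpenCV 4.12 (cv2) and the standard library are available. Lean on these libraries where they do the work, as an engineer would, in place of code of your own. Each camera call takes 0.05 s, during which the arm holds its last target. There are 200 camera calls.

## Working session

There is one attempt and no reset: what is moved stays moved. The work goes in short steps, Python scripts to look and compute and a shell command to move; the robot and the scene stay as the last step left them, time stands still between calls to the robot, and variables do not carry over. Pictures are saved under pics/ and viewed, at most 10 in all, crops included, and the job is handed in when it is done.

```bash
ls; mkdir -p pics; python3 - <<'E'
from plant import *
import cv2,numpy as np
s=get_state();print(s)
for n in("scene","top"):
    p,d=snapshot(n);cv2.imwrite(f"pics/{n}.png",cv2.cvtColor(p,cv2.COLOR_RGB2BGR));np.save(f"{n}_d.npy",d)
    m=camera_model(n);np.savez(f"{n}_m.npz",K=m["intrinsics"],V=m["view"]);print(m)
E
```

```text
pics
{'clock': 0.0, 'q': array([-1.21020897,  0.68999049, -0.19450251,  1.56632235,  0.15732238,
        0.90244776, -0.2150805 ]), 'qd': array([-0.00081772, -0.00157757,  0.00054074, -0.00024155, -0.00024675,
        0.0003719 , -0.00122636]), 'joint_torque': array([-2.46696627e-04, -5.27563119e+01, -1.26707599e+00, -1.53427631e+01,
       -5.26689040e-02,  6.54828415e-03,  1.65065730e-04]), 'tool_pos': array([0.20049112, 0.59135047, 0.24891142]), 'eef_rot': array([ 1.62615124e-01,  9.86689178e-01, -8.84636694e-04, -7.24903377e-05]), 'contact_force': array([-0.59781318,  0.27910349, -0.77747059]), 'moment': array([-0.06315608,  0.0496633 ,  0.00030946]), 'finger_force': 0.0, 'opening': 1.000120190042367}
{'intrinsics': array([[503.366474  ,   0.        , 285.54095215],
       [  0.        , 503.366474  , 207.85926266],
       [  0.        ,   0.        ,   1.        ]]), 'view': array([[-0.66316979,  0.74815035,  0.0218377 ,  0.38386108],
       [ 0.41223827,  0.38945433, -0.82364127, -0.16524305],
       [-0.62471228, -0.53721167, -0.56669055,  1.71947179],
       [ 0.        ,  0.        ,  0.        ,  1.        ]])}
{'intrinsics': array([[496.81779036,   0.        , 284.27842672],
       [  0.        , 496.81779036, 217.31870653],
       [  0.        ,   0.        ,   1.        ]]), 'view': array([[-0.025017  , -0.99940641, -0.02368488,  0.02472667],
       [-0.99093947,  0.02791852, -0.13137551,  0.57853103],
       [ 0.13195877,  0.02018366, -0.9910497 ,  1.37444334],
       [ 0.        ,  0.        ,  0.        ,  1.        ]])}
```

View pics/top.png

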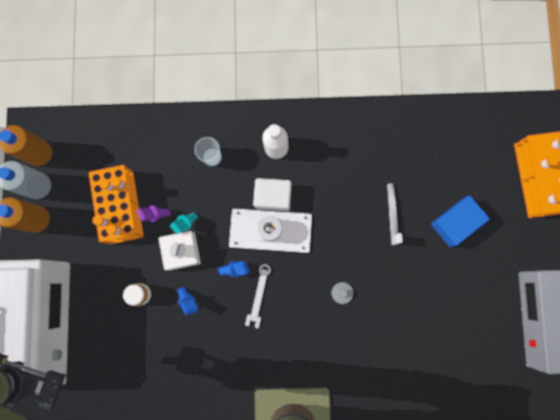

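View pics/scene.png

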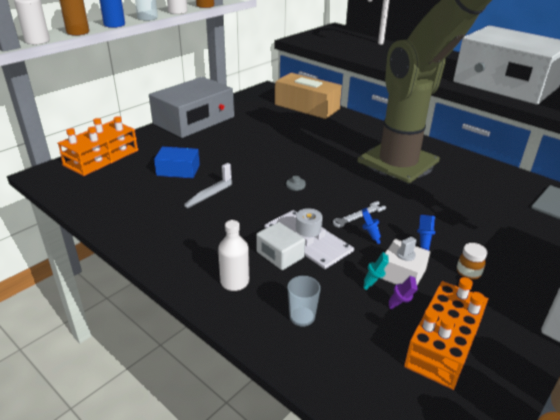

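The top view shows the stand with the grey arbor at (179,250), the hub bore at (269,228) with its housing at (272,193), and the wedge's handle at (397,239) with its nose at (391,185). The blue, teal and purple look-alikes lie around the stand.

```bash
cat > h.py <<'E'
import numpy as np,cv2
from scipy.spatial.transform import Rotation as R
def cloud(d,K,V):
    v,u=np.mgrid[:d.shape[0],:d.shape[1]]
    c=np.stack([(u-K[0,2])*d/K[0,0],(v-K[1,2])*d/K[1,1],d,np.ones_like(d)],-1)
    return (c@np.linalg.inv(V).T)[...,:3]
def look(name,out=None):
    from plant import snapshot,camera_model
    m=camera_model(name);p,d=snapshot(name)
    if out: cv2.imwrite(out,cv2.cvtColor(p,cv2.COLOR_RGB2BGR))
    P=cloud(d,m["intrinsics"],m["view"]);P[d==0]=np.nan
    return p,P
def rect(P,m):
    q=P[m][:,:2].astype(np.float32);return cv2.minAreaRect(q*1000),len(q)
E
python3 - <<'E'
import numpy as np
from h import *
m=np.load("top_m.npz");P=cloud(np.load("top_d.npy"),m["K"],m["V"])
v,u=np.mgrid[:420,:560]
def reg(n,u0,u1,v0,v1,z0,z1):
    k=(u>=u0)&(u<=u1)&(v>=v0)&(v<=v1)&(P[...,2]>z0)&(P[...,2]<z1)
    print(n,rect(P,k),"med",np.median(P[k],0).round(4),"z",np.percentile(P[k][:,2],[5,95]).round(3))
reg("stand",150,210,225,275,.045,.065)
reg("arborhead",160,195,225,275,.085,.115)
reg("housing",245,300,170,212,.05,.07)
reg("plate",222,320,200,260,.003,.018)
reg("sleeve",250,292,210,250,.068,.085)
reg("blade",380,405,175,245,.006,.028)
reg("handle",380,410,220,250,.05,.085)
E
```

```text
stand (((502.5722961425781, 311.3556823730469), (111.27960968017578, 93.07978820800781), 10.473142623901367), 945) med [0.494  0.3017 0.0587] z [0.052 0.063]
arborhead (((514.2482299804688, 305.13525390625), (18.07846450805664, 77.72706604003906), 79.78862762451172), 91) med [0.4927 0.3076 0.1023] z [0.089 0.109]
housing (((646.411865234375, 41.56471252441406), (99.97856140136719, 82.27046203613281), 84.68659210205078), 996) med [0.6442 0.0415 0.0617] z [0.056 0.067]
plate (((548.2086791992188, 50.45513916015625), (287.3197326660156, 175.87722778320312), 88.4130859375), 2966) med [0.5434 0.0468 0.0097] z [0.004 0.015]
sleeve (((546.1419677734375, 50.74863815307617), (67.2934799194336, 64.60924530029297), 43.99259948730469), 372) med [0.546  0.0515 0.076 ] z [0.07  0.081]
blade (((595.4456176757812, -301.7553405761719), (60.74934768676758, 195.8519744873047), 80.2044906616211), 331) med [ 0.5888 -0.3018  0.0165] z [0.007 0.024]
handle (((508.0027160644531, -304.3521728515625), (23.323162078857422, 13.739256858825684), 0.4034954309463501), 60) med [ 0.5085 -0.3022  0.0707] z [0.051 0.076]
```

```bash
cat >> h.py <<'E'
def tool():
    from plant import get_state
    s=get_state();return np.array(s["tool_pos"]),R.from_quat(s["eef_rot"]),s
def to(target,yaw=None):
    """remaining shift in tool axes (m) and turn (rotvec in tool axes) so tool points down, tool y at world angle yaw (mod pi)"""
    p,q,s=tool();print("tcp",p.round(4),"tool y yaw",np.arctan2(*q.as_matrix()[1::-1,1]).round(4),"F",np.round(s["contact_force"],1),"M",np.round(s["moment"],2),"op",round(s["opening"],3),"grip",round(s["finger_force"],1),"t",round(s["clock"],2))
    if yaw is None: yaw=np.arctan2(*q.as_matrix()[1::-1,1])
    c=[]
    for a in (yaw,yaw+np.pi):
        y=np.array([np.cos(a),np.sin(a),0]);z=np.array([0,0,-1.]);M=np.stack([np.cross(y,z),y,z],1)
        c.append((q.inv()*R.from_matrix(M)).as_rotvec())
    c.sort(key=np.linalg.norm)
    print("shift",q.inv().apply(np.array(target)-p).round(4),"turn",c[0].round(3),"alt",c[1].round(3))
E
python3 -m inch '1 -.0307 -.0147 0 0 0 0;1 -.0307 -.0147 0 0 0 0;1 -.0307 -.0147 0 0 0 0;1 -.0307 -.0147 0 0 0 0;1 -.0307 -.0147 0 0 0 0;1 -.0307 -.0147 0 0 0 0;1 -.0307 -.0147 0 0 0 0;1 -.0307 -.0147 0 0 0 0;1 -.0307 -.0147 0 0 0 0;1 -.0307 -.0147 0 0 0 0;1 -.0307 -.0147 0 0 0 0;1 -.0307 -.0147 0 0 0 0;1 0 0 0 0 0 0;1 0 0 0 0 0 0'
python3 - <<'E'
from h import *
to([.493,.306,.25])
p,P=look("wrist","pics/w1.png");np.save("w1.npy",P)
from plant import camera_model
p,q,s=tool();V=np.linalg.inv(camera_model("wrist")["view"]);print(q.inv().apply(V[:3,3]-p),q.inv().apply(V[:3,2]))
v,u=np.mgrid[:420,:560]
for n,z0,z1 in(("head",.088,.12),("flange",.055,.068)):
    k=(P[...,2]>z0)&(P[...,2]<z1)&(np.hypot(P[...,0]-.493,P[...,1]-.306)<.07);print(n,rect(P,k) if k.any() else 0,u[k].mean(),v[k].mean(),np.median(P[k],0))
E
```

```text
clock: 1.27
tool_pos: [0.4945, 0.3041, 0.2492]
eef_rot: [0.165, 0.986, -0.001, 0.0]
contact_force: [-0.2, 0.3, -0.0]
opening: 1.002
finger_force: 0.0
tcp [0.4945 0.3041 0.2492] tool y yaw 1.2388 F [-0.2  0.3 -0. ] M [ 0.03  0.07 -0.  ] op 1.002 grip 0.0 t 1.27
shift [ 0.002   0.0013 -0.0008] turn [-0.001  0.     0.   ] alt [-1.000e-03 -2.000e-03 -3.142e+00]
[ 0.07963348  0.00123681 -0.13474768] [-3.09152861e-01  7.04523123e-04  9.51012099e-01]
head (((494.0966491699219, 309.99066162109375), (16.023588180541992, 34.224998474121094), 75.20030975341797), 688) 281.88953488372096 192.71656976744185 [0.4920956  0.31042925 0.10240282]
flange (((494.60589599609375, 309.90777587890625), (90.76636505126953, 90.29749298095703), 10.526304244995117), 6728) 281.5046076099881 179.87871581450653 [0.48858155 0.31398365 0.05777489]
```

View pics/w1.png

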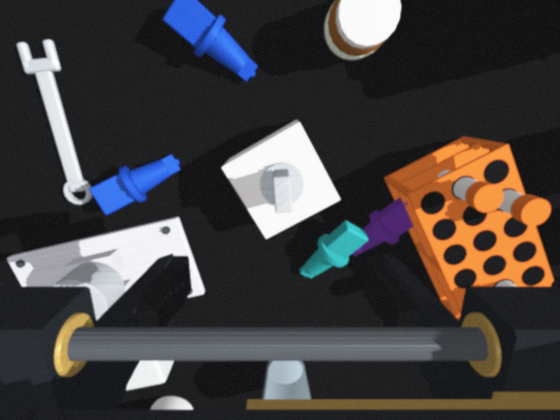

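The close view shows the arbor's head at (282,193) in the stand. It measures 16.0 x 34.2 mm with its top at 0.102, as expected, so I'm grasping it.

```bash
python3 - <<'E'
from h import *
to([.4941,.3100,.080],1.3125);print(tool()[2]["q"].round(3))
E
```

```text
tcp [0.4928 0.3062 0.2493] tool y yaw 1.2426 F [-0.3  0.2  1. ] M [ 0.01 -0.02  0.03] op 1.001 grip 0.0 t 1.32
shift [-0.0002  0.004   0.1693] turn [-0.    -0.001 -0.07 ] alt [-2.000e-03  0.000e+00  3.072e+00]
[-0.492  0.633 -0.242  1.703  0.193  0.83   0.423]
```

```bash
python3 -m inch '.3 0 .002 .03 0 0 -.035;.3 0 .002 .03 0 0 -.035;.3 0 0 .03 0 0 0;.3 0 0 .03 0 0 0;.3 0 0 .025 0 0 0;.3 0 0 .015 0 0 0;.3 0 0 .009 0 0 0;.3 0 0 0 0 0 0;.3 0 0 0 0 0 0' 
python3 - <<'E'
from h import *
to([.4941,.3100,.080],1.3125)
E
```

```text
clock: 2.07
tool_pos: [0.4934, 0.3117, 0.081]
eef_rot: [0.127, 0.992, 0.0, -0.0]
contact_force: [0.6, 0.6, 0.0]
opening: 0.651
finger_force: 0.0
tcp [0.4934 0.3117 0.081 ] tool y yaw 1.3157 F [0.6 0.6 0. ] M [ 0.05 -0.07  0.03] op 0.651 grip 0.0 t 2.07
shift [-0.0011 -0.0015  0.001 ] turn [ 0.001 -0.001  0.003] alt [ 1.000e-03  1.000e-03 -3.138e+00]
```

```bash
python3 -m inch '-1 0 0 0 0 0 0;-1 0 0 0 0 0 0;-1 0 0 0 0 0 0;-1 0 0 0 0 0 0;-1 0 0 0 0 0 0;-1 0 0 0 0 0 0;-1 0 0 -.01 0 0 0;-1 0 0 -.02 0 0 0;-1 0 0 -.03 0 0 0;-1 0 0 -.03 0 0 0;-1 0 0 -.03 0 0 0;-1 0 0 -.03 0 0 0;-1 0 0 0 0 0 0' 45
python3 - <<'E'
from h import *
to([.546,.051,.21],-.09);print(tool()[2]["q"].round(3))
E
```

```text
clock: 3.15
tool_pos: [0.4964, 0.3125, 0.2367]
eef_rot: [0.128, 0.992, 0.004, 0.004]
contact_force: [1.3, 1.4, -3.4]
opening: 0.178
finger_force: 45.0
tcp [0.4964 0.3125 0.2367] tool y yaw 1.3136 F [ 1.3  1.4 -3.4] M [ 0.11 -0.07 -0.06] op 0.178 grip 45.0 t 3.15
shift [-0.1143 -0.2405  0.0254] turn [ 1.100e-02 -1.000e-03  1.404e+00] alt [ 1.000e-03  1.200e-02 -1.738e+00]
[-0.487  0.654 -0.261  1.708  0.222  0.798  0.463]
```

```bash
python3 -m inch '-1 -.0143 -.0301 0 0 0 0;-1 -.0143 -.0301 0 0 0 0;-1 -.0143 -.0301 0 0 0 0;-1 -.0143 -.0301 0 0 0 0;-1 -.0143 -.0301 0 0 0 0;-1 -.0143 -.0301 0 0 0 0;-1 -.0143 -.0301 0 0 0 0;-1 -.0143 -.0301 0 0 0 0' 
python3 -m inch '-1 0 0 0 0 0 .117;-1 0 0 0 0 0 .117;-1 0 0 0 0 0 .117;-1 0 0 0 0 0 .117;-1 0 0 0 0 0 .117;-1 0 0 0 0 0 .117;-1 0 0 0 0 0 .117;-1 0 0 0 0 0 .117;-1 0 0 0 0 0 .117;-1 0 0 0 0 0 .117;-1 0 0 0 0 0 .117;-1 0 0 0 0 0 .117;-1 0 0 0 0 0 0;-1 0 0 0 0 0 0'
python3 - <<'E'
from h import *
to([.546,.051,.21],-.09);print(tool()[2]["q"].round(3))
p,P=look("wrist","pics/w2.png");np.save("w2.npy",P)
v,u=np.mgrid[:420,:560]
for n,z0,z1,c,rr in(("housing",.057,.067,(.645,.0425),.07),("plate",.006,.014,(.546,.051),.16),("sleeve",.072,.08,(.546,.051),.045)):
    k=(P[...,2]>z0)&(P[...,2]<z1)&(np.hypot(P[...,0]-c[0],P[...,1]-c[1])<rr);print(n,rect(P,k),u[k].mean(),v[k].mean(),np.median(P[k],0),P[k].min(0),P[k].max(0))
E
```

```text
clock: 3.82
tool_pos: [0.5426, 0.0466, 0.2298]
eef_rot: [0.128, 0.992, -0.0, -0.001]
contact_force: [1.0, -0.0, -3.7]
opening: 0.174
finger_force: 45.0
clock: 4.98
tool_pos: [0.5428, 0.0486, 0.23]
eef_rot: [0.737, 0.676, -0.001, -0.0]
contact_force: [-0.2, 0.4, -4.2]
opening: 0.177
finger_force: 45.0
tcp [0.5428 0.0486 0.23  ] tool y yaw -0.0864 F [-0.2  0.4 -4.2] M [-0.11  0.06 -0.05] op 0.177 grip 45.0 t 4.98
shift [0.0027 0.003  0.02  ] turn [-0.002  0.001  0.004] alt [-1.000e-03 -3.000e-03 -3.138e+00]
[-0.248  0.613  0.121  1.839 -0.108  0.698 -0.152]
housing (((647.4194946289062, 42.46497344970703), (99.04084777832031, 78.88380432128906), 84.40629577636719), 7942) 385.2873331654495 186.34411986905062 [0.64725258 0.04654832 0.0614475 ] [ 0.60463868 -0.00907084  0.0570042 ] [0.69103168 0.09445362 0.06419608]
plate (((529.6483154296875, 74.34658813476562), (234.42503356933594, 248.26187133789062), 57.389347076416016), 13164) 276.90033424491037 135.58766332421757 [0.55227103 0.10488463 0.0095636 ] [ 0.38794532 -0.05784286  0.00600177] [0.6861226  0.18140586 0.01399532]
sleeve (((549.4625854492188, 53.47486877441406), (63.91015625, 67.23958587646484), 78.0920181274414), 2830) 282.908480565371 188.98268551236748 [0.55161099 0.05681167 0.07552406] [0.51542767 0.0190062  0.07201506] [0.5824828  0.08516637 0.07806518]
```

View pics/w2.png

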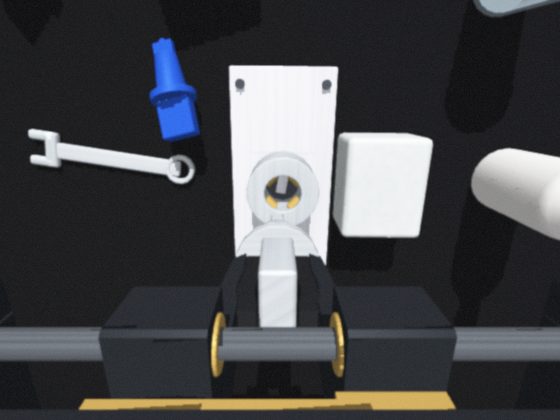

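```bash
python3 - <<'E'
from h import *
from scipy.optimize import least_squares
from plant import camera_model
im=cv2.imread("pics/w2.png")
c=im[155:225,240:326];cv2.imwrite("pics/w2c.png",cv2.resize(c,None,fx=7,fy=7,interpolation=cv2.INTER_CUBIC))
m=camera_model("wrist");K=m["intrinsics"];V=np.linalg.inv(m["view"])
def plane(uv,z):
    d=np.c_[(uv-K[:2,2])/[K[0,0],K[1,1]],np.ones(len(uv))]@V[:3,:3].T;t=(z-V[2,3])/d[:,2];return V[:3,3]+d*t[:,None]
P=np.load("w2.npy")
k=((P[...,2]>.072)&(P[...,2]<.08)&(np.hypot(P[...,0]-.548,P[...,1]-.053)<.05)).astype(np.uint8)
k=cv2.morphologyEx(k,cv2.MORPH_OPEN,np.ones((3,3)))
cs,_=cv2.findContours(k,cv2.RETR_CCOMP,cv2.CHAIN_APPROX_NONE)
for c in cs:
    if len(c)<40: continue
    w=plane(c[:,0].astype(float),.076)[:,:2]
    f=lambda p:np.hypot(*(w-p[:2]).T)-p[2]
    s=least_squares(f,[.548,.053,.03],loss="soft_l1",f_scale=.0005);print(len(c),s.x.round(4),np.abs(f(s.x)).mean())
to([.5479,.0522,.21],-.098)
E
```

```text
218 [0.5491 0.0527 0.0328] 0.0016997847053547362
107 [0.549  0.0525 0.017 ] 0.0002781670694173773
tcp [0.543  0.0486 0.2301] tool y yaw -0.0865 F [-0.1  0.4 -4.7] M [-0.05  0.12  0.03] op 0.177 grip 45.0 t 5.03
shift [0.004  0.0046 0.0201] turn [-0.001  0.     0.012] alt [-1.00e-03 -2.00e-03 -3.13e+00]
```

View pics/w2c.png

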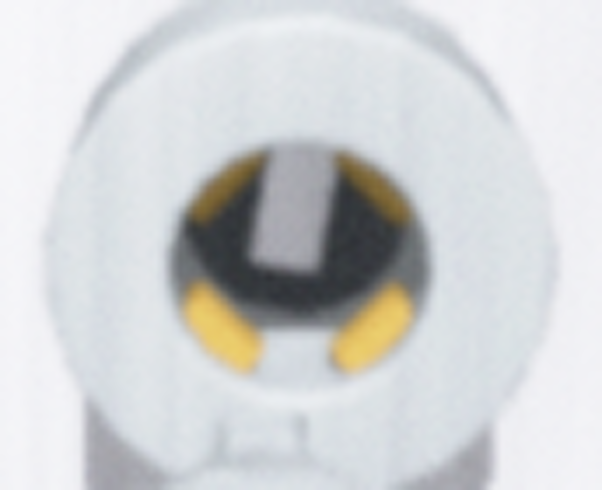

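The crop shows the bore with its four pads and, in the dark plate, the lighter slot, leaning slightly. Its left edge runs (270,160)→(250,262), its right edge (338,165)→(320,270), and its near end is the line (250,262)→(320,272).

```bash
python3 - <<'E'
from h import *
from plant import camera_model
m=camera_model("wrist");K=m["intrinsics"];V=np.linalg.inv(m["view"])
def plane(uv,z):
    uv=np.array(uv)/7.+[240-.43,155-.43]
    d=np.c_[(uv-K[:2,2])/[K[0,0],K[1,1]],np.ones(len(uv))]@V[:3,:3].T;t=(z-V[2,3])/d[:,2];return (V[:3,3]+d*t[:,None])[:,:2]
w=plane([(270,160),(250,262),(338,165),(320,270)],.037)
print(w.round(4))
a=w[0]-w[1];b=w[2]-w[3];e=w[3]-w[1]
for x in(a,b): print("edge angle",np.arctan2(x[1],x[0])%np.pi)
print("end",np.arctan2(e[1],e[0]),np.linalg.norm(e))
# centre estimate: end midpoint + 11.2mm along direction
E
```

```text
[[0.5455 0.0583]
 [0.5412 0.0432]
 [0.5554 0.0567]
 [0.5515 0.0411]]
edge angle 1.2953934022544884
edge angle 1.3279539660611297
end -0.20315943808716624 0.010500470084685092
```

```bash
python3 - <<'E'
from h import *
p,q,s=tool();P=np.load("w2.npy");v,u=np.mgrid[:420,:560]
T=q.inv().apply((P-p).reshape(-1,3)).reshape(P.shape)
k0=(np.abs(T[...,0])<.04)&(np.abs(T[...,1])<.04)&(u>215)&(u<345)&(v>215)
h=np.histogram(T[k0][:,2],np.arange(-.04,.1,.004));print([(round(a,3),b) for a,b in zip(h[1],h[0]) if b])
for n,a,b in(("headtop",-.027,-.019),("flange",.012,.021)):
    k=k0&(T[...,2]>a)&(T[...,2]<b)
    if k.sum()>10:
        print(n,cv2.minAreaRect((T[k][:,:2]*1000).astype(np.float32)),k.sum(),np.percentile(T[k],[2,50,98],axis=0).round(4).tolist(),u[k].min(),u[k].max(),v[k].min(),v[k].max())
to([.549,.0525,.21],-.24)
E
```

```text
[(np.float64(-0.04), np.int64(201)), (np.float64(-0.036), np.int64(936)), (np.float64(-0.032), np.int64(465)), (np.float64(-0.028), np.int64(389)), (np.float64(-0.024), np.int64(356)), (np.float64(-0.02), np.int64(2577)), (np.float64(-0.016), np.int64(602)), (np.float64(-0.012), np.int64(559)), (np.float64(-0.008), np.int64(421)), (np.float64(-0.004), np.int64(395)), (np.float64(-0.0), np.int64(351)), (np.float64(0.004), np.int64(304)), (np.float64(0.008), np.int64(235)), (np.float64(0.012), np.int64(102)), (np.float64(0.016), np.int64(908)), (np.float64(0.02), np.int64(547)), (np.float64(0.024), np.int64(85)), (np.float64(0.052), np.int64(5)), (np.float64(0.056), np.int64(22)), (np.float64(0.06), np.int64(23)), (np.float64(0.064), np.int64(21)), (np.float64(0.068), np.int64(14)), (np.float64(0.072), np.int64(1))]
headtop ((10.591117858886719, -0.058109283447265625), (33.753578186035156, 33.105735778808594), 41.95395278930664) 905 [[-0.0055, -0.0199, -0.0268], [0.0105, 0.0, -0.0222], [0.015, 0.0221, -0.019]] 222 333 272 326
flange ((14.826826095581055, 0.7083988189697266), (42.979026794433594, 17.359275817871094), 89.4136734008789) 1388 [[0.0067, -0.0183, 0.013], [0.016, 0.0008, 0.0196], [0.0226, 0.02, 0.0208]] 236 318 224 256
tcp [0.543  0.0486 0.2301] tool y yaw -0.0865 F [-0.1  0.4 -4.7] M [-0.05  0.12  0.03] op 0.177 grip 45.0 t 5.03
shift [0.0044 0.0057 0.0201] turn [-0.001  0.     0.154] alt [-1.000e-03 -2.000e-03 -2.988e+00]
```

```bash
python3 -m inch '-1 .004 .005 0 0 0 0;-1 0 0 0 0 0 .077;-1 0 0 0 0 0 .077;-1 0 0 .02 0 0 0;-1 0 0 .02 0 0 0;-1 0 0 0 0 0 0;-1 0 0 0 0 0 0'
python3 - <<'E'
from h import *
for i in range(3):to([.549,.0525,.135],-.24)
E
```

```text
clock: 5.62
tool_pos: [0.5485, 0.0522, 0.1901]
eef_rot: [0.788, 0.616, -0.001, -0.001]
contact_force: [0.2, -0.5, -4.8]
opening: 0.177
finger_force: 45.0
tcp [0.5485 0.0522 0.1901] tool y yaw -0.2427 F [ 0.2 -0.5 -4.8] M [-0.11  0.08 -0.06] op 0.177 grip 45.0 t 5.62
shift [0.0004 0.0006 0.0551] turn [-0.002  0.    -0.003] alt [1.000e-03 4.000e-03 3.139e+00]
tcp [0.5485 0.0522 0.1901] tool y yaw -0.2427 F [ 0.2 -0.5 -4.8] M [-0.11  0.08 -0.06] op 0.177 grip 45.0 t 5.62
shift [0.0004 0.0006 0.0551] turn [-0.002  0.    -0.003] alt [1.000e-03 4.000e-03 3.139e+00]
tcp [0.5485 0.0522 0.1901] tool y yaw -0.2427 F [ 0.2 -0.5 -4.8] M [-0.11  0.08 -0.06] op 0.177 grip 45.0 t 5.62
shift [0.0004 0.0006 0.0551] turn [-0.002  0.    -0.003] alt [1.000e-03 4.000e-03 3.139e+00]
```

```bash
python3 -m inch '-1 0 0 .02 0 0 0;-1 0 0 .02 0 0 0;-1 0 0 .015 0 0 0;-1 0 0 .008 0 0 0;-1 0 0 .004 0 0 0;-1 0 0 0 0 0 0;-1 0 0 0 0 0 0'
python3 -m inch '-1 0 0 .002 0 0 0;-1 0 0 .001 0 0 0;-1 0 0 .001 0 0 0;-1 0 0 .001 0 0 0;-1 0 0 0 0 0 0'
```

```text
clock: 6.2
tool_pos: [0.5492, 0.0518, 0.1244]
eef_rot: [0.788, 0.616, 0.0, 0.0]
contact_force: [-0.3, -0.7, -4.0]
opening: 0.179
finger_force: 45.0
clock: 6.62
tool_pos: [0.5489, 0.0517, 0.1187]
eef_rot: [0.788, 0.616, -0.0, 0.0]
contact_force: [-1.8, -1.2, -3.0]
opening: 0.179
finger_force: 45.0
```

```bash
python3 -m inch '-1 0 0 .001 0 0 0;-1 0 0 .001 0 0 0;-1 0 0 .001 0 0 0;-1 0 0 0 0 0 0'
python3 -m inch '-1 0 0 .001 0 0 0;-1 0 0 .001 0 0 0;-1 0 0 0 0 0 0'
```

```text
clock: 6.95
tool_pos: [0.5487, 0.0518, 0.1154]
eef_rot: [0.788, 0.616, -0.0, -0.0]
contact_force: [-1.2, -3.3, -3.9]
opening: 0.18
finger_force: 45.0
clock: 7.2
tool_pos: [0.5487, 0.0518, 0.1135]
eef_rot: [0.788, 0.616, -0.0, -0.0]
contact_force: [-2.1, -3.6, -2.9]
opening: 0.176
finger_force: 45.0
```

```bash
python3 -m inch '-1 0 0 .001 0 0 0;-1 0 0 .001 0 0 0;-1 0 0 0 0 0 0'
python3 -m inch '-1 0 0 .001 0 0 0;-1 0 0 .001 0 0 0;-1 0 0 0 0 0 0'
```

```text
clock: 7.45
tool_pos: [0.5488, 0.0518, 0.1115]
eef_rot: [0.788, 0.616, -0.0, -0.0]
contact_force: [-1.2, -3.7, -2.7]
opening: 0.174
finger_force: 45.0
clock: 7.7
tool_pos: [0.5488, 0.0519, 0.1096]
eef_rot: [0.788, 0.616, -0.0, -0.0]
contact_force: [-2.9, -3.5, -1.2]
opening: 0.177
finger_force: 45.0
```

```bash
python3 -m inch '-1 -.0005 -.0003 .001 0 0 0;-1 0 0 .001 0 0 0;-1 0 0 0 0 0 0'
python3 -m inch '-1 0 0 .001 0 0 0;-1 0 0 .001 0 0 0;-1 0 0 0 0 0 0'
```

```text
clock: 7.95
tool_pos: [0.5486, 0.0516, 0.1076]
eef_rot: [0.788, 0.616, 0.0, 0.0]
contact_force: [-2.9, -3.5, -0.5]
opening: 0.179
finger_force: 45.0
clock: 8.2
tool_pos: [0.5485, 0.0515, 0.1055]
eef_rot: [0.788, 0.616, -0.0, -0.0]
contact_force: [-1.9, -3.3, -1.2]
opening: 0.181
finger_force: 45.0
```

```bash
python3 -m inch '-1 0 0 .001 0 0 0;-1 0 0 .001 0 0 0;-1 0 0 0 0 0 0'
python3 -m inch '-1 0 0 .001 0 0 0;-1 0 0 .001 0 0 0;-1 0 0 0 0 0 0'
```

```text
clock: 8.45
tool_pos: [0.5486, 0.0516, 0.1035]
eef_rot: [0.788, 0.616, 0.0, 0.0]
contact_force: [-1.9, -3.7, 0.1]
opening: 0.176
finger_force: 45.0
clock: 8.7
tool_pos: [0.5485, 0.0515, 0.1021]
eef_rot: [0.788, 0.616, 0.0, 0.0]
contact_force: [-3.5, -3.4, 6.0]
opening: 0.178
finger_force: 45.0
```

```bash
python3 -m inch '-1 0 0 .0007 0 0 0;-1 0 0 0 0 0 0'
python3 -m inch '-1 0 0 .0007 0 0 0;-1 0 0 0 0 0 0'
python3 -m inch '-1 0 0 .0007 0 0 0;-1 0 0 0 0 0 0'
```

```text
clock: 8.87
tool_pos: [0.5485, 0.0515, 0.1021]
eef_rot: [0.788, 0.616, 0.0, 0.0]
contact_force: [-4.7, -3.5, 13.5]
opening: 0.178
finger_force: 45.0
clock: 9.03
tool_pos: [0.5485, 0.0514, 0.102]
eef_rot: [0.788, 0.616, 0.0, 0.0]
contact_force: [-6.4, -3.2, 18.7]
opening: 0.182
finger_force: 45.0
clock: 9.2
tool_pos: [0.5485, 0.0515, 0.102]
eef_rot: [0.788, 0.616, 0.001, 0.0]
contact_force: [-8.9, -3.4, 24.8]
opening: 0.175
finger_force: 45.0
```

```bash
python3 - <<'E'
from h import *
p,P=look("wrist","pics/w3.png");np.save("w3.npy",P)
v,u=np.mgrid[:420,:560]
k=(np.hypot(P[...,0]-.549,P[...,1]-.0525)<.05)&(u>200)&(u<360)&(v<262)
h=np.histogram(P[k][:,2],np.arange(.05,.13,.001));print([(round(float(a),3),int(b)) for a,b in zip(h[1],h[0]) if b>20])
to([.549,.0525,.1],-.24)
E
```

```text
[(0.05, 42), (0.051, 34), (0.052, 38), (0.053, 37), (0.054, 40), (0.055, 29), (0.056, 47), (0.057, 41), (0.058, 42), (0.059, 35), (0.06, 36), (0.061, 44), (0.062, 50), (0.063, 40), (0.064, 49), (0.065, 37), (0.066, 49), (0.067, 44), (0.068, 52), (0.069, 43), (0.07, 53), (0.071, 52), (0.072, 47), (0.073, 98), (0.074, 531), (0.075, 1803), (0.076, 835), (0.077, 86), (0.078, 41), (0.079, 63), (0.08, 54), (0.081, 226), (0.082, 736), (0.083, 293), (0.085, 21), (0.086, 24), (0.087, 30), (0.088, 26), (0.089, 23), (0.09, 38), (0.091, 61), (0.092, 62), (0.093, 67), (0.094, 64), (0.095, 83), (0.096, 65), (0.097, 62), (0.098, 66), (0.099, 43), (0.1, 40), (0.101, 29), (0.102, 39), (0.103, 31), (0.104, 36), (0.105, 30), (0.106, 42), (0.107, 32), (0.108, 38), (0.109, 32), (0.11, 31), (0.111, 29)]
tcp [0.5485 0.0514 0.102 ] tool y yaw -0.2445 F [-7.6 -2.4 25. ] M [-0.82  1.83  0.04] op 0.178 grip 45.0 t 9.25
shift [0.0012 0.0002 0.002 ] turn [ 0.001 -0.001 -0.005] alt [-1.000e-03 -1.000e-03  3.137e+00]
```

View pics/w3.png

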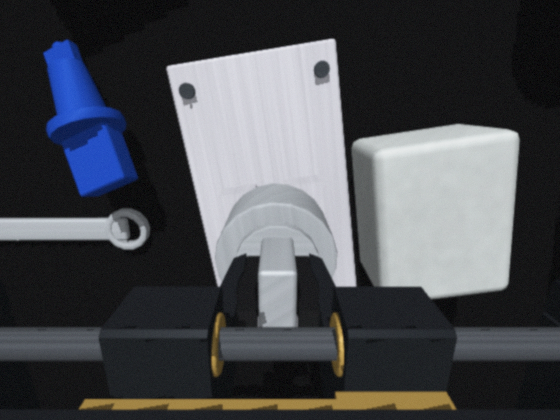

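The picture shows the arbor in the hub; flange top 0.082 against sleeve 0.0755 is the 7 mm flange thickness, so it is seated. I'm unloading and releasing.

```bash
python3 -m inch '-1 0 0 -.001 0 0 0;-1 0 0 -.0015 0 0 0;-1 0 0 0 0 0 0;0.4 0 0 0 0 0 0;.4 0 0 0 0 0 0;.4 0 0 0 0 0 0;.4 0 0 0 0 0 0;.4 0 0 0 0 0 0;.4 0 0 0 0 0 0;.4 0 0 -.005 0 0 0;.4 0 0 -.02 0 0 0;.4 0 0 -.03 0 0 0;.4 0 0 -.03 0 0 0;.4 0 0 -.03 0 0 0;.4 0 0 -.03 0 0 0;.4 0 0 0 0 0 0;.4 0 0 0 0 0 0'
python3 - <<'E'
from h import *
p,P=look("wrist","pics/w4.png")
v,u=np.mgrid[:420,:560]
k=(np.hypot(P[...,0]-.549,P[...,1]-.0525)<.04)
h=np.histogram(P[k][:,2],np.arange(.07,.14,.002));print([(round(float(a),3),int(b)) for a,b in zip(h[1],h[0]) if b>20])
k=k&(P[...,2]>.117);print(rect(P,k))
to([.508,-.303,.25],-1.5);print(tool()[2]["q"])
E
```

```text
clock: 10.67
tool_pos: [0.5495, 0.0517, 0.249]
eef_rot: [0.788, 0.616, 0.002, 0.001]
contact_force: [0.1, 0.5, -0.5]
opening: 0.703
finger_force: 0.0
[(0.072, 64), (0.074, 1205), (0.076, 497), (0.08, 172), (0.082, 735), (0.084, 28), (0.118, 215), (0.12, 487)]
(((551.1715087890625, 58.006256103515625), (44.918670654296875, 78.37873077392578), 76.28450012207031), 22350)
tcp [0.5484 0.0517 0.2475] tool y yaw -0.2439 F [ 0.3 -0.4 -0.5] M [-0.11  0.1  -0.02] op 0.701 grip 0.0 t 10.72
shift [-0.354   0.0464 -0.0027] turn [ 0.000e+00 -1.000e-03  1.256e+00] alt [ 1.000e-03  0.000e+00 -1.885e+00]
[-0.28563387  0.59842373  0.17795895  1.80701297 -0.14758277  0.74814034
 -0.27351227]
```

```bash
python3 -m inch '1 -.0354 .0046 0 0 0 0;1 -.0354 .0046 0 0 0 0;1 -.0354 .0046 0 0 0 0;1 -.0354 .0046 0 0 0 0;1 -.0354 .0046 0 0 0 0;1 -.0354 .0046 0 0 0 0;1 -.0354 .0046 0 0 0 0;1 -.0354 .0046 0 0 0 0;1 -.0354 .0046 0 0 0 0;1 -.0354 .0046 0 0 0 0'
python3 -m inch '1 0 0 0 0 0 .114;1 0 0 0 0 0 .114;1 0 0 0 0 0 .114;1 0 0 0 0 0 .114;1 0 0 0 0 0 .114;1 0 0 0 0 0 .114;1 0 0 0 0 0 .114;1 0 0 0 0 0 .114;1 0 0 0 0 0 .114;1 0 0 0 0 0 .114;1 0 0 0 0 0 .114;1 0 0 0 0 0 0;1 0 0 0 0 0 0'
python3 - <<'E'
from h import *
p,P=look("wrist","pics/w5.png");np.save("w5.npy",P)
near=np.hypot(P[...,0]-.508,P[...,1]+.303)<.04
k=near&(P[...,2]>.064)&(P[...,2]<.078);print("handle",rect(P,k),np.median(P[k],0))
k=(P[...,2]>.005)&(P[...,2]<.03)&(np.abs(P[...,1]+.303)<.05)&(P[...,0]>.52)&(P[...,0]<.70);print("blade",rect(P,k))
q=P[k];print(q.min(0),q.max(0));print(np.polyfit(q[:,0],q[:,1],1))
to([.508,-.303,.07],-1.5);print(tool()[2]["q"])
E
```

```text
clock: 11.55
tool_pos: [0.5062, -0.3041, 0.2452]
eef_rot: [0.788, 0.616, -0.001, -0.002]
contact_force: [0.9, 0.2, 0.1]
opening: 1.0
finger_force: 0.0
clock: 12.63
tool_pos: [0.507, -0.3024, 0.2456]
eef_rot: [0.999, 0.038, -0.001, -0.001]
contact_force: [-0.1, 0.2, 0.2]
opening: 1.001
finger_force: 0.0
handle (((511.6744384765625, -305.5260314941406), (23.610933303833008, 13.716401100158691), 4.327320575714111), 349) [ 0.51256414 -0.30522263  0.07144926]
blade (((598.87890625, -303.48809814453125), (154.6116943359375, 14.064693450927734), 1.207815170288086), 2070)
[ 0.52173332 -0.31206108  0.00581641] [ 0.67613859 -0.29498552  0.02959381]
[ 0.02054781 -0.31575416]
tcp [ 0.5071 -0.3026  0.2459] tool y yaw -1.4948 F [ 0.5  0.4 -0.1] M [-0.06  0.18 -0.05] op 0.998 grip 0.0 t 12.68
shift [0.0012 0.0007 0.1759] turn [-0.001  0.002  0.005] alt [-3.000e-03 -2.000e-03 -3.136e+00]
[ 0.18093247  0.69736932  0.49961533  1.69689258 -0.41828638  0.85790729
 -0.633956  ]
```

View pics/w5.png

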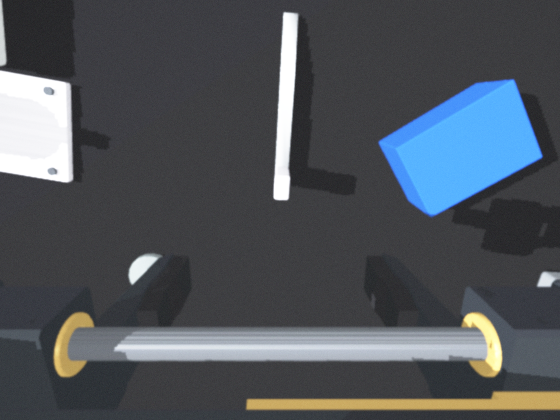

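The handle is at about (282,185) and the blade runs straight up to its nose at (290,15), with the tipbox well to the right. Handle 23.6 x 13.7 mm and yaw about 0.021 match the description.

```bash
python3 - <<'E'
from h import *
to([.5115,-.3053,.047],-1.55)
E
python3 -m inch '.3 .0022 .0012 .03 0 0 .028;.3 .0022 .0012 .03 0 0 .028;.3 0 0 .03 0 0 0;.3 0 0 .03 0 0 0;.3 0 0 .03 0 0 0;.3 0 0 .025 0 0 0;.3 0 0 .016 0 0 0;.3 0 0 .008 0 0 0;.3 0 0 0 0 0 0;.3 0 0 0 0 0 0'
python3 - <<'E'
from h import *
to([.5115,-.3053,.047],-1.55)
E
```

```text
tcp [ 0.5071 -0.3026  0.2459] tool y yaw -1.4948 F [ 0.5  0.4 -0.1] M [-0.06  0.18 -0.05] op 0.998 grip 0.0 t 12.68
shift [0.0046 0.0032 0.1989] turn [-0.001  0.002  0.055] alt [-3.000e-03 -2.000e-03 -3.086e+00]
clock: 13.52
tool_pos: [0.5122, -0.3054, 0.0483]
eef_rot: [1.0, 0.009, 0.0, -0.0]
contact_force: [-0.2, -0.1, -0.7]
opening: 0.65
finger_force: 0.0
tcp [ 0.5122 -0.3054  0.0483] tool y yaw -1.5533 F [-0.2 -0.1 -0.7] M [-0.03  0.16  0.03] op 0.65 grip 0.0 t 13.52
shift [-0.0007 -0.0001  0.0013] turn [-0.    -0.    -0.003] alt [-0.     0.     3.138]
```

```bash
python3 -m inch '-1 0 0 .001 0 0 0;-1 0 0 0 0 0 0;-1 0 0 0 0 0 0;-1 0 0 0 0 0 0;-1 0 0 0 0 0 0;-1 0 0 0 0 0 0;-1 0 0 -.005 0 0 0;-1 0 0 -.01 0 0 0;-1 0 0 -.015 0 0 0;-1 0 0 0 0 0 0' 60
python3 -m inch '-1 0 0 0 0 0 -.121;-1 0 0 0 0 0 -.121;-1 0 0 0 0 0 -.121;-1 0 0 0 0 0 -.121;-1 0 0 0 0 0 -.121;-1 0 0 0 0 0 -.121;-1 0 0 0 0 0 -.121;-1 0 0 0 0 0 -.121;-1 0 0 0 0 0 -.121;-1 0 0 0 0 0 -.121;-1 0 0 0 0 0 -.121;-1 0 0 0 0 0 -.121;-1 0 0 0 0 0 0;-1 0 0 0 0 0 0'
cat > wm.py <<'E'
from h import *
import sys
p,P=look("wrist",sys.argv[1])
H=np.array([.549,.0525]);a=1.473;U=np.array([np.cos(a),np.sin(a)]);W=np.array([U[1],-U[0]])
t,q,s=tool()
D=P[...,:2]-t[:2];al=D@U;la=D@W
k=(al>.03)&(al<.2)&(np.abs(la)<.02)&(P[...,2]>.017)&(P[...,2]<.1)
A,L,Z=al[k],la[k],P[k][:,2]
for lo in np.arange(.03,.18,.015):
    b=(A>=lo)&(A<lo+.015)
    if b.sum()>5: print(round(lo+.0075,4),b.sum(),"lat mid %.4f [%.4f %.4f]"%(np.mean(np.percentile(L[b],[2,98])),*np.percentile(L[b],[2,98])),"z",np.percentile(Z[b],[50,90]).round(4))
print("end",A.max() if k.any() else None,"tool along/lat from hub",((t[:2]-H)@U).round(4),((t[:2]-H)@W).round(4))
to([*(H-.225*U),.07],a-np.pi/2)
E
python3 wm.py pics/w6.png
```

```text
clock: 14.35
tool_pos: [0.513, -0.306, 0.0794]
eef_rot: [1.0, 0.008, 0.001, 0.001]
contact_force: [0.9, -1.1, -3.6]
opening: 0.151
finger_force: 59.7
clock: 15.52
tool_pos: [0.5119, -0.3053, 0.0769]
eef_rot: [0.744, 0.669, 0.0, -0.0]
contact_force: [0.1, 0.2, -4.4]
opening: 0.15
finger_force: 59.7
0.0375 745 lat mid 0.0016 [-0.0052 0.0085] z [0.0463 0.0471]
0.0525 786 lat mid 0.0017 [-0.0049 0.0084] z [0.0463 0.0471]
0.0675 866 lat mid 0.0016 [-0.0051 0.0083] z [0.0463 0.0471]
0.0825 950 lat mid 0.0019 [-0.0048 0.0087] z [0.0462 0.0471]
0.0975 1026 lat mid 0.0019 [-0.0048 0.0086] z [0.0462 0.0471]
0.1125 1083 lat mid 0.0021 [-0.0048 0.0090] z [0.0444 0.0459]
0.1275 497 lat mid 0.0022 [-0.0046 0.0091] z [0.0422 0.0431]
end 0.12689682161141427 tool along/lat from hub -0.3597 -0.0019
tcp [ 0.512  -0.3053  0.0769] tool y yaw -0.1057 F [-0.2  0.3 -4. ] M [-0.22  0.09  0.01] op 0.153 grip 59.7 t 15.57
shift [0.1347 0.0008 0.0069] turn [-0.    -0.    -0.008] alt [-0.     0.     3.134]
```

```bash
python3 -m inch '-1 0 0 0 0 0 -.01;-1 .02 0 0 0 0 0;-1 .03 0 0 0 0 0;-1 .03 0 0 0 0 0;-1 .03 0 0 0 0 0;-1 .015 0 .003 0 0 0;-1 .01 0 .005 0 0 0;-1 0 0 .0045 0 0 0;-1 0 0 0 0 0 0;-1 0 0 0 0 0 0'
sed -i 's/P\[...,2\]>.017/P[...,2]>.0145/' wm.py; python3 wm.py pics/w7.png; python3 - <<'E'
from h import *
p,P=look("wrist")
H=np.array([.549,.0525]);a=1.473;U=np.array([np.cos(a),np.sin(a)]);W=np.array([U[1],-U[0]])
al=(P[...,:2]-H)@U;la=(P[...,:2]-H)@W
k=(P[...,2]>.07)&(P[...,2]<.0785)&(np.hypot(al,la)<.045);print("sleeve al/la range",np.percentile(al[k],[1,99]),np.percentile(la[k],[1,99]))
k=(P[...,2]>.007)&(P[...,2]<.013)&(al>-.11)&(al<-.04)&(abs(la)<.07);print("plate la",np.percentile(la[k],[.5,99.5]),k.sum())
E
```

```text
clock: 16.4
tool_pos: [0.5241, -0.173, 0.0643]
eef_rot: [0.74, 0.673, -0.001, 0.0]
contact_force: [0.1, -1.1, -3.5]
opening: 0.155
finger_force: 59.7
0.0375 746 lat mid 0.0012 [-0.0056 0.0080] z [0.0337 0.0345]
0.0525 779 lat mid 0.0011 [-0.0055 0.0078] z [0.0336 0.0344]
0.0675 875 lat mid 0.0009 [-0.0059 0.0076] z [0.0335 0.0343]
0.0825 954 lat mid 0.0010 [-0.0057 0.0077] z [0.0334 0.0343]
0.0975 1019 lat mid 0.0007 [-0.0060 0.0075] z [0.0334 0.0342]
0.1125 1080 lat mid 0.0009 [-0.0060 0.0078] z [0.0315 0.0329]
0.1275 510 lat mid 0.0008 [-0.0060 0.0077] z [0.0293 0.0304]
end 0.12727109152387694 tool along/lat from hub -0.227 -0.0026
tcp [ 0.5242 -0.1732  0.0645] tool y yaw -0.0952 F [-0.  -0.2 -3.8] M [-0.29  0.09 -0.03] op 0.15 grip 59.7 t 16.45
shift [ 0.002   0.0026 -0.0055] turn [-0.     0.002  0.003] alt [-3.000e-03 -0.000e+00 -3.139e+00]Traceback (most recent call last):
  File "<stdin>", line 5, in <module>
    return _quantile_unchecked(
        a, q, axis, out, overwrite_input, method, keepdims, weights)
    return _ureduce(a,
                    func=_quantile_ureduce_func,
    ...<5 lines>...
                    overwrite_input=overwrite_input,
                    method=method)
    r = func(a, **kwargs)
    result = _quantile(arr,
                       quantiles=q,
    ...<2 lines>...
                       out=out,
                       weights=wgt)
    slices_having_nans = np.isnan(arr[-1, ...])
                                  ~~~^^^^^^^^^
IndexError: index -1 is out of bounds for axis 0 with size 0
```

View pics/w7.png

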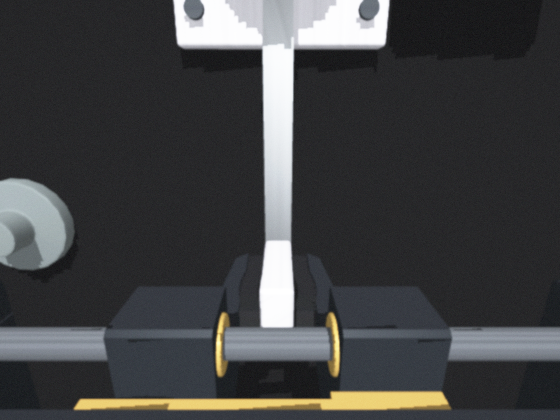

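The picture shows the blade, level, over the plate's near end, about 2 mm left of its middle. I'm correcting that and entering the slot.

```bash
python3 -m inch '-1 0 .0017 0 0 0 0;-1 .01 0 0 0 0 0;-1 .01 0 0 0 0 0;-1 .01 0 0 0 0 0;-1 .005 0 0 0 0 0;-1 0 0 0 0 0 0;-1 0 0 .001 0 0 0;-1 0 0 .001 0 0 0;-1 0 0 0 0 0 0;-1 0 0 0 0 0 0'
python3 -m inch '-1 0 0 .001 0 0 0;-1 0 0 0 0 0 0'
python3 -m inch '-1 0 0 .0007 0 0 0;-1 0 0 0 0 0 0'
```

```text
clock: 17.33
tool_pos: [0.5293, -0.1367, 0.0625]
eef_rot: [0.739, 0.673, -0.0, 0.0]
contact_force: [0.9, 0.1, -4.3]
opening: 0.153
finger_force: 59.7
clock: 17.5
tool_pos: [0.5294, -0.1364, 0.0615]
eef_rot: [0.739, 0.674, -0.0, -0.0]
contact_force: [-0.2, -0.1, -4.0]
opening: 0.158
finger_force: 59.7
clock: 17.67
tool_pos: [0.5294, -0.1361, 0.0608]
eef_rot: [0.739, 0.674, -0.0, -0.0]
contact_force: [-0.5, -0.4, -4.1]
opening: 0.155
finger_force: 59.7
```

```bash
python3 -m inch '-1 0 0 .0006 0 0 0;-1 0 0 0 0 0 0'
python3 -m inch '-1 0 0 .0005 0 0 0;-1 0 0 0 0 0 0'
```

```text
clock: 17.83
tool_pos: [0.5295, -0.1361, 0.0603]
eef_rot: [0.739, 0.674, 0.0, 0.0]
contact_force: [1.3, -0.4, -2.8]
opening: 0.152
finger_force: 59.7
clock: 18.0
tool_pos: [0.5296, -0.1361, 0.06]
eef_rot: [0.739, 0.674, 0.0, 0.0]
contact_force: [0.4, -0.6, -1.0]
opening: 0.154
finger_force: 59.7
```

```bash
python3 -m inch '-1 .004 0 0 0 0 0;-1 .004 0 0 0 0 0;-1 .004 0 0 0 0 0;-1 .004 0 0 0 0 0;-1 .004 0 0 0 0 0;-1 .004 0 0 0 0 0;-1 .004 0 0 0 0 0;-1 .004 0 0 0 0 0;-1 .004 0 0 0 0 0;-1 0 0 0 0 0 0'
python3 -m inch '-1 .003 0 0 0 0 0;-1 .003 0 0 0 0 0;-1 .003 0 0 0 0 0'
```

```text
clock: 18.83
tool_pos: [0.5331, -0.0988, 0.0599]
eef_rot: [0.738, 0.674, 0.0, -0.0]
contact_force: [-0.9, 1.9, 1.3]
opening: 0.155
finger_force: 59.7
clock: 19.08
tool_pos: [0.5338, -0.0919, 0.0601]
eef_rot: [0.739, 0.674, -0.0, 0.001]
contact_force: [0.6, -3.5, 4.2]
opening: 0.154
finger_force: 59.7
```

Contact begins; continuing in small steps.

```bash
python3 -m inch '-1 .002 0 0 0 0 0;-1 .002 0 0 0 0 0;-1 .002 0 0 0 0 0'
python3 -m inch '-1 .002 0 0 0 0 0;-1 .002 0 0 0 0 0;-1 .002 0 0 0 0 0'
python3 -m inch '-1 .002 0 0 0 0 0;-1 .002 0 0 0 0 0;-1 .002 0 0 0 0 0'
```

```text
clock: 19.33
tool_pos: [0.534, -0.0884, 0.0601]
eef_rot: [0.74, 0.673, -0.001, 0.002]
contact_force: [-0.4, -9.5, 3.4]
opening: 0.153
finger_force: 59.7
clock: 19.58
tool_pos: [0.5341, -0.0848, 0.0602]
eef_rot: [0.741, 0.672, -0.002, 0.002]
contact_force: [-0.5, -13.2, 4.9]
opening: 0.154
finger_force: 59.7
clock: 19.83
tool_pos: [0.5344, -0.0797, 0.0601]
eef_rot: [0.741, 0.672, -0.003, 0.003]
contact_force: [-2.3, -14.6, 4.6]
opening: 0.154
finger_force: 59.7
```

```bash
python3 -m inch '-1 .002 0 0 0 0 0;-1 .002 0 0 0 0 0;-1 .002 0 0 0 0 0;-1 .002 0 0 0 0 0'
python3 -m inch '-1 .002 0 0 0 0 0;-1 .002 0 0 0 0 0;-1 .002 0 0 0 0 0;-1 .002 0 0 0 0 0;-1 .002 0 0 0 0 0'
python3 -m inch '-1 .002 0 0 0 0 0;-1 .002 0 0 0 0 0;-1 .002 0 0 0 0 0;-1 .002 0 0 0 0 0;-1 .002 0 0 0 0 0'
```

```text
clock: 20.17
tool_pos: [0.5351, -0.0728, 0.0601]
eef_rot: [0.741, 0.671, -0.003, 0.003]
contact_force: [-2.1, -15.2, 4.8]
opening: 0.154
finger_force: 59.7
clock: 20.58
tool_pos: [0.5363, -0.0619, 0.0601]
eef_rot: [0.741, 0.671, -0.003, 0.003]
contact_force: [-2.0, -14.4, 4.2]
opening: 0.154
finger_force: 59.7
clock: 21.0
tool_pos: [0.5376, -0.0497, 0.0601]
eef_rot: [0.74, 0.672, -0.002, 0.002]
contact_force: [-2.0, -8.7, 4.5]
opening: 0.154
finger_force: 59.7
```

```bash
python3 -m inch '-1 .002 0 0 0 0 0;-1 .002 0 0 0 0 0;-1 .002 0 0 0 0 0;-1 .002 0 0 0 0 0;-1 .002 0 0 0 0 0'
python3 -m inch '-1 .002 0 0 0 0 0;-1 .002 0 0 0 0 0;-1 .002 0 0 0 0 0;-1 .002 0 0 0 0 0;-1 .001 0 0 0 0 0;-1 0 0 0 0 0 0;-1 0 0 0 0 0 0'
python3 - <<'E'
from h import *
to([.5412,-.0271,.06],-.098)
p,P=look("wrist")
k=np.hypot(P[...,0]-.549,P[...,1]-.0525)<.035
h=np.histogram(P[k][:,2],np.arange(.07,.14,.001));print([(round(float(a),3),int(b)) for a,b in zip(h[1],h[0]) if b>60])
E
```

```text
clock: 21.42
tool_pos: [0.5386, -0.0386, 0.0601]
eef_rot: [0.74, 0.673, -0.001, 0.001]
contact_force: [-1.1, -8.2, 4.8]
opening: 0.156
finger_force: 59.7
clock: 22.0
tool_pos: [0.5394, -0.0291, 0.0601]
eef_rot: [0.74, 0.673, -0.001, 0.001]
contact_force: [0.4, -6.9, 5.3]
opening: 0.149
finger_force: 59.7
tcp [ 0.5394 -0.0291  0.0601] tool y yaw -0.0945 F [ 0.4 -6.9  5.3] M [-1.33  0.3   0.  ] op 0.149 grip 59.7 t 22.0
shift [0.0021 0.0016 0.0001] turn [0.    0.003 0.003] alt [-5.000e-03  1.000e-03 -3.138e+00]
[(0.073, 88), (0.074, 1630), (0.075, 5799), (0.076, 3273), (0.077, 264), (0.088, 223), (0.089, 1201), (0.09, 2226), (0.091, 1742), (0.092, 387), (0.125, 82), (0.126, 698), (0.127, 3923), (0.128, 6314), (0.129, 2365), (0.13, 201)]
```

Arbor lifted 8 mm (flange top 0.0823 → 0.0903). Releasing.

```bash
python3 -m inch '-1 -.0005 0 -.0007 0 0 0;-1 0 0 0 0 0 0;.2 0 0 0 0 0 0;.2 0 0 0 0 0 0;.2 0 0 0 0 0 0;.2 0 0 0 0 0 0;.2 0 0 0 0 0 0;.2 0 0 -.005 0 0 0;.2 0 0 -.02 0 0 0;.2 0 0 -.03 0 0 0;.2 0 0 -.03 0 0 0;.2 0 0 -.03 0 0 0;.2 0 0 -.03 0 0 0;.2 0 0 -.03 0 0 0;.2 0 0 0 0 0 0;.2 0 0 0 0 0 0'
python3 - <<'E'
from h import *
p,P=look("wrist","pics/w8.png")
H=np.array([.549,.0525]);a=1.473;U=np.array([np.cos(a),np.sin(a)]);W=np.array([U[1],-U[0]])
d=P[...,:2]-H;al=d@U;la=d@W;r=np.hypot(al,la)
for n,k in(("flange",(r<.035)&(abs(P[...,2]-.0905)<.004)),("headtop",(r<.035)&(abs(P[...,2]-.129)<.005)),("handle",(abs(al+.08)<.04)&(abs(la)<.03)&(abs(P[...,2]-.082)<.005))):
    q=np.c_[al[k],la[k]];print(n,cv2.minAreaRect((q*1000).astype(np.float32)),np.median(P[k][:,2]))
E
```

```text
clock: 23.38
tool_pos: [0.5404, -0.0269, 0.2373]
eef_rot: [0.739, 0.674, 0.002, 0.001]
contact_force: [-0.4, -0.5, -0.4]
opening: 0.599
finger_force: 0.0
flange ((-1.7350692749023438, 0.4373664855957031), (44.44938278198242, 43.23503875732422), 81.0166244506836) 0.09063197449033594
headtop ((-3.864288330078125, 1.3417015075683594), (33.93642044067383, 15.968156814575195), 10.360003471374512) 0.12827771841463304
handle ((-82.33015441894531, -0.2785801887512207), (13.239498138427734, 23.76051902770996), 89.29939270019531) 0.08143066049028255
```

View pics/w8.png

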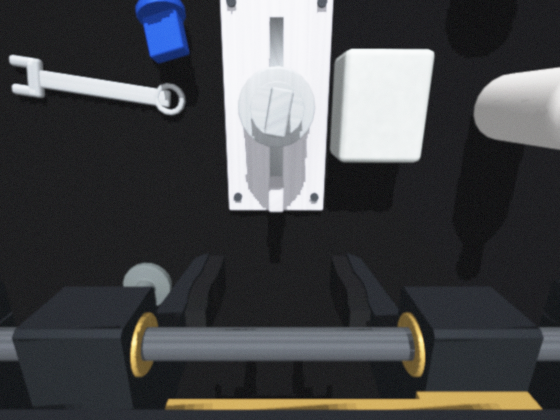

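The view shows the arbor standing on the wedge at (275,105), the handle at (276,197) and the gripper clear. Height (about 0.030), tilt (about 0.05 rad) and offsets are all within limits, so I'm handing in.

```bash
python3 -c "
from plant import r
print(r.finish_job())"
```

```text
the job is handed in; nothing more can be done
None
```

The job is handed in, with no verdict returned: I seated and released the arbor, then slid the wedge in, which lifted it 8 mm; it stands upright on the wedge, and the bystanders were not touched.

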